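# Dock the slide box in the box reader

## Task

Slide the grey slide box along the worktop into the box reader in front of it: push it in between the two flared guide rails until it is fully home against the stop at the back, sitting square between the rails. Do not lift the box, and leave the power brick and the brass weight beside it where they are.

Things in the scene. Friction and masses are not known exactly. Their poses are not given: they have to be found in the camera images.
- slide_box: Closed grey rectangular microscope-slide box with a flat lid and small clasp, 63 x 86 x 34 mm (x, y, z), about 0.12 kg, loose, flat on the worktop in front of the dock's mouth, its long axis within 10 degrees of the dock's direction. Origin: centre of its underside; y is the long (86 mm) axis, z up. It slides flat when pushed low on its short end face.
- dock: Fixed box reader: grey block 112 wide, 60 deep, 52 high (mm) with a flat stop face, and two aluminium guide rails, 22 high and 8 thick, coming out of it towards the robot; bare worktop between them. Origin: on the worktop, at the foot of the stop face's middle; x = level direction of pushing in (away from robot), y left, z up. Box fully home: its origin at x = -43, y = 0, its rear end at x = -86.
- dock_mouth (a point): Middle of the dock's open mouth, on the worktop, 80 mm before the stop face (dock x = -80 mm); axes as the dock's. Here the rails' inner faces are 118 mm apart; they converge over 50 mm to a parallel channel 72 mm wide and 30 mm long that ends at the stop. The rails are polished and slippery: a box pushed straight in from behind is guided to the middle by itself.
- power_brick: Bystander: black power brick, 48 x 110 x 30 mm, lying on the worktop to the right of the slide box. Origin: centre of its underside; its own y is the long axis.
- weight_brass: Bystander: small brass knob weight, 29 mm in diameter and 42 mm high, standing on the worktop to the left of the slide box. Origin: centre of its underside.
Things that resemble listed ones, but are neither listed nor needed, are in the scene too. Leave any green look-alike of the slide_box alone.

How it is judged:
By the outcome, as a careful person would: the job done as asked, in the order asked, and still so for the second after the job is handed in, with the robot touching nothing.
It also fails if it takes over 42 s, if anything falls off the work surface, if the arm or the gripper's body presses on something with over 40 N, if the wrist force passes 120 N, or if a joint passes its speed limit or range.

## Robot

A 7-joint arm with a two-finger parallel gripper is mounted at the origin on a cart in front of the work surface, level with it; the furniture and walls round the work are solid. World frame = base frame: x ahead of the robot, y to its left, z up, the work surface at z = 0. Lengths are in m, angles in rad, forces in N, time in s.
With the tool pointing down it reaches from about 0.425 to 0.925 m from the base axis. Payload 6.8 kg.
Tool frame: the origin (TCP) lies on the centre line of the jaws, within the pads' length; the fingertips stand 19 mm ahead of it and the grasp point (between the pads) is the TCP; z points along the fingers, y is the line along which they close (so a half turn about z gives the same grasp; the last joint's range is limited). The gripper opens to 85 mm and grips with 20 to 120 N. Pads are 22 mm wide; open, the fingers measure 114 mm over their backs; the gripper's body (76 mm by 85 mm) begins 54 mm behind the grasp point. The pads swing forward as they close: fully open they stand 13 mm farther back than shut.
Start: joints at [1.088, 0.477, 0.022, 1.555, -0.011, 1.109, -0.083], TCP at [0.247, -0.628, 0.25] pointing down, gripper open.
Joint ranges: [-2.96, 2.96], [-0.34, 2.1], [-1.41, 1.46], [0.24, 2.44], [-1.37, 4.51], [0.17, 1.92], [-2.96, 2.96]. Speed limits (rad/s): [2.39, 2.39, 3.14, 3.14, 3.14, 3.14, 3.14].

## Interface

Orientations are given as a rotation vector (axis times angle).
In Python, from bench import r gives the robot as it stands. The module is installed in compiled form; this text tells all that it offers.
- The arm moves only by the tool arm_command, never from a script. Its argument "rows" is a list of rows, each an object of numbers: "fingers": the opening, from -1 (shut) to 1 (fully open); "x", "y", "z": the shift along the tool's x, y, z in m; "ax", "ay", "az": the turn, a rotation vector about the tool's x, y, z in degrees. In form: [{"fingers": .., "x": .., "y": .., "z": .., "ax": .., "ay": .., "az": ..}, ...]. A call has 1 to 10 rows; each row shifts and turns the commanded pose from where the row before left it, along the tool's axes as they then stand; what a row does not reach is not made up. A row lasts 1/12 s, in which the tool goes at most 41.7 mm and 7.16 degrees, less where a joint would pass 70% of its speed; a pose out of reach is approached as far as the arm can. A call is refused whole if a number of a shift passes 0.0417 or a number of a turn 7.16, either way. A call with a gripper value outside its range is refused whole. The fingers move at their own pace and stop on an object; "grip_force" is the grip in N (left out, the last holds). Time passes only in rows, so rows that do not move let the fingers close. It gives the time, the measured TCP pose, the force, the opening and the grip force at its end, in the units of the state.
- r.get_obs(): the state, without advancing time (a new reading comes with each control period).
- r.grab_frame(name): name is "side" or "top" or "wrist"; returns a dict with "frame" (384x512x3 uint8, red, green, blue), "depth" (384x512 float32, m along the optical axis (not along the pixel's ray), 0 where there is no reading), "K" (3x3 intrinsics, pixels), "world_from_camera" (4x4, takes a point from camera to world coordinates). Camera axes: x right, y down, z forward; pixel columns grow to the right and rows downward; lengths in m; the calibration is good to about 2 mm. A picture is of the moment at which its call begins.
- r.hand_in(): hands the job in; it is judged then, once.
The state is a dict: "clock": time; "joints": joint angles; "qvel": joint speeds; "tau": joint torques, N m; "tcp_pos": TCP position; "orientation": TCP orientation; "contact_force": force on the tool from outside, world axes, zero at the start; "moment": the same for the moment, N m; "grip_width": finger opening in m; "gripper_force": force on a finger pad.
Only numpy, scipy, OpenCV 4.12 (cv2) and the standard library are available. Lean on these libraries where they do the work, as an engineer would, in place of code of your own. Each camera call takes 0.05 s, during which the arm holds its last target. There are 200 camera calls.

## Working session

There is one attempt and no reset: what is moved stays moved. The work goes in short steps, Python scripts to look and compute and a tool call to move; the robot and the scene stay as the last step left them, time stands still between calls to the robot, and variables do not carry over. Pictures are saved under pics/ and viewed, at most 10 in all, crops included, and the job is handed in when it is done.

Besides the shell and the picture viewer there is one more tool, called after "Emit:" by a JSON object that holds its "name" and its "arguments". arm_command: Moves the arm, as the interface text tells. Its arguments: {"type":"object","properties":{"rows":{"type":"array"},"grip_force":{"type":"number"}},"required":["rows"]}

```bash
mkdir -p pics; cat > h.py <<'E'
import numpy as np,cv2
from bench import r
def grab(n,f=None):
    d=r.grab_frame(n)
    if f: cv2.imwrite('pics/'+f,d['frame'][:,:,::-1])
    return d
def pts(d):
    z=d['depth'];v,u=np.mgrid[:z.shape[0],:z.shape[1]];K=d['K']
    c=np.stack([(u-K[0,2])*z/K[0,0],(v-K[1,2])*z/K[1,1],z],-1)
    T=d['world_from_camera'];return c@T[:3,:3].T+T[:3,3]
E
python3 - <<'E'
from h import *
a=grab('top','top1.png');b=grab('side','side1.png')
np.savez('a.npz',**a);np.savez('b.npz',**b)
print(r.get_obs());print(a['world_from_camera'].round(3))
E
```

```text
{'clock': 0.1, 'joints': array([ 1.08789994,  0.47772607,  0.02236304,  1.55634884, -0.01149263,
        1.10931664, -0.08308847]), 'qvel': array([-0.00032142,  0.0005855 ,  0.00113496, -0.00307018,  0.00010168,
        0.00118463, -0.00088193]), 'tau': array([ 3.39767692e-03, -5.97763467e+01,  1.61253210e+00, -2.81956851e+01,
        1.26213711e-02,  5.04552459e-03, -2.21426248e-06]), 'tcp_pos': array([ 0.24689847, -0.62768011,  0.24941911]), 'orientation': array([-3.08500386e+00, -5.85014914e-01,  6.99468617e-04]), 'contact_force': array([ 0.23460412,  0.20615548, -0.00787697]), 'moment': array([-0.01714523, -0.07363635, -0.0324871 ]), 'gripper_force': 0.0, 'grip_width': 0.08538447473160106}
[[-0.013 -0.982  0.189  0.391]
 [-1.     0.008 -0.029 -0.289]
 [ 0.027 -0.19  -0.981  0.891]
 [ 0.     0.     0.     1.   ]]
```

View pics/top1.png

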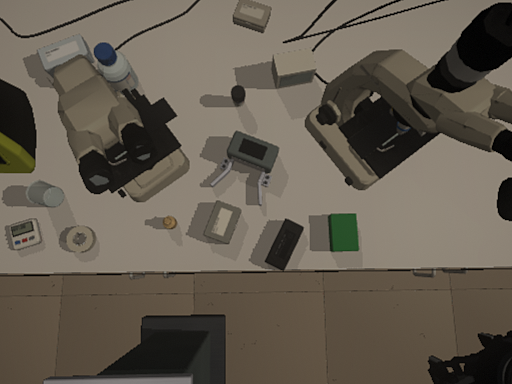

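View pics/side1.png

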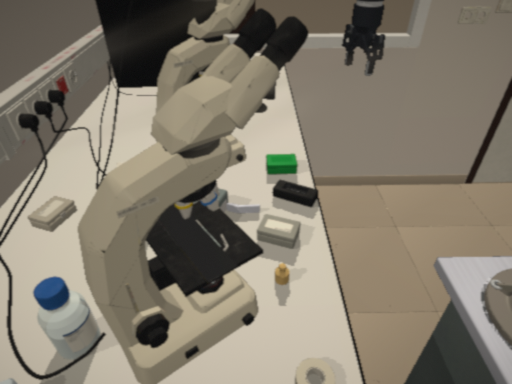

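Candidates in the top view are the grey box with a label at (222,222), which is in front of the dock at (253,150), the grey box at the back at (252,14), the cream box at (295,67) and the green look-alike at (343,232). By the description it is (222,222). The brick is at (284,244) and the brass weight at (169,222).

```bash
python3 - <<'E'
from h import *
a=np.load('a.npz');P=pts(a)
cv2.imwrite('pics/c1.png',cv2.resize(a['frame'][120:280,140:320,::-1],None,fx=4,fy=3.7,interpolation=cv2.INTER_CUBIC))
def rect(n,u0,u1,v0,v1,z0,z1):
    p=P[v0:v1,u0:u1].reshape(-1,3);p=p[(p[:,2]>z0)&(p[:,2]<z1)]
    if len(p)<4: print(n,'none');return
    q=cv2.minAreaRect((p[:,:2]*1000).astype(np.float32));print(n,len(p),np.round(p.mean(0),4),q,np.round(cv2.boxPoints(q)).tolist())
print(np.median(P[250:265,150:190,2]))
rect('box',195,248,190,255,.026,.042)
rect('brick',255,306,210,275,.022,.038)
rect('brass',155,185,205,240,.008,.06)
rect('dock',215,290,120,180,.043,.065)
rect('railL',200,236,150,195,.014,.03)
rect('railR',254,280,165,210,.014,.03)
E
```

```text
-0.0009484894338305794
box 1015 [ 0.4844 -0.2279  0.0325] ((484.755859375, -228.5201416015625), (62.74171829223633, 85.96552276611328), 68.61714935302734) [[433.0, -242.0], [513.0, -273.0], [536.0, -215.0], [456.0, -184.0]]
brick 1016 [ 0.4328 -0.3689  0.0289] ((433.56549072265625, -369.6061096191406), (47.9926643371582, 108.77548217773438), 63.01700210571289) [[374.0, -366.0], [471.0, -416.0], [493.0, -373.0], [396.0, -324.0]]
brass 144 [ 0.4851 -0.1078  0.0274] ((485.63470458984375, -105.99393463134766), (27.026565551757812, 27.529436111450195), 3.319969892501831) [[471.0, -93.0], [473.0, -121.0], [500.0, -119.0], [498.0, -91.0]]
dock 1190 [ 0.6482 -0.2989  0.0512] ((650.283203125, -299.0604553222656), (111.54796600341797, 60.971519470214844), 67.44629669189453) [[601.0, -339.0], [657.0, -362.0], [700.0, -259.0], [644.0, -236.0]]
railL 141 [ 0.6046 -0.23    0.0207] ((604.0333862304688, -227.76202392578125), (20.211261749267578, 81.5741195678711), 58.30540466308594) [[564.0, -215.0], [633.0, -258.0], [644.0, -241.0], [575.0, -198.0]]
railR 150 [ 0.5754 -0.3167  0.021 ] ((572.115234375, -326.4879150390625), (92.00822448730469, 45.48920822143555), 2.9790101051330566) [[525.0, -306.0], [527.0, -352.0], [619.0, -347.0], [617.0, -301.0]]
```

View pics/c1.png

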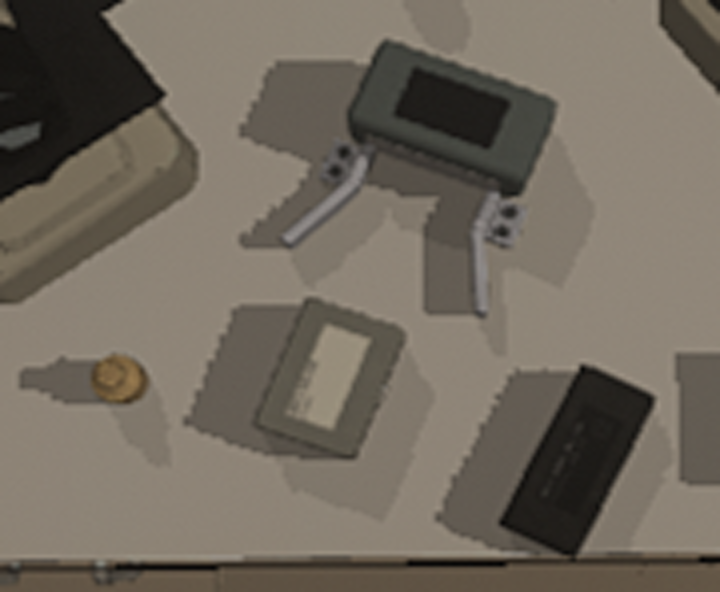

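The crop shows the grey box with its pale label right in front of the dock's rails, so the choice holds. The dock direction is about -22.5° in world, the box is 1.7 mm off the dock axis with 1° of yaw, and it needs about 107 mm of push. First I turn the tool so its x axis lies along the push.

Emit:
{"name": "arm_command", "arguments": {"rows": [{"fingers":-0.4,"az":4.4},{"fingers":-0.4,"az":4.4},{"fingers":-0.4,"az":4.4},{"fingers":-0.4,"az":4.4},{"fingers":-0.4,"az":4.4},{"fingers":-0.4,"az":4.4},{"fingers":-0.4,"az":4.4},{"fingers":-0.4,"az":4.4},{"fingers":-0.4,"az":4.4},{"fingers":-0.4,"az":4.4}]}}

```text
validation failed for argument at $.ro...
```

```bash
cat >> h.py <<'E'
from scipy.spatial.transform import Rotation as Ro
S=np.array([.6225,-.2875]);A=np.radians(-22.5);D=np.array([np.cos(A),np.sin(A)]);N=np.array([-D[1],D[0]])
def st(target=None):
    o=r.get_obs();R=Ro.from_rotvec(o['orientation']).as_matrix();p=o['tcp_pos'];d=p[:2]-S
    print('t',o['clock'],'p',p.round(4),'dock',(d@D).round(4),(d@N).round(4),'xyaw',np.degrees(np.arctan2(R[1,0],R[0,0])).round(2),'tilt',R[:,2].round(3),'F',o['contact_force'].round(1),'w',o['grip_width'].round(4))
    if target is not None:
        w=np.r_[S+target[0]*D+target[1]*N,target[2]];print('tool shift',(R.T@(w-p)).round(4))
E
python3 -c "
from h import *
st((-.235,.003,.25))"
```

```text
Traceback (most recent call last):
  File "h.py", line 15, in st
    print('t',o['clock'],'p',p.round(4),'dock',(d@D).round(4),(d@N).round(4),'xyaw',np.degrees(np.arctan2(R[1,0],R[0,0])).round(2),'tilt',R[:,2].round(3),'F',o['contact_force'].round(1),'w',o['grip_width'].round(4))
                                                                                                                                                                                              ^^^^^^^^^^^^^^^^^^^^^
AttributeError: 'float' object has no attribute 'round'
```

Every row probably needs all seven keys.

Emit:
{"name": "arm_command", "arguments": {"rows": [{"fingers":-0.4,"x":0,"y":0,"z":0,"ax":0,"ay":0,"az":4.4},{"fingers":-0.4,"x":0,"y":0,"z":0,"ax":0,"ay":0,"az":4.4},{"fingers":-0.4,"x":0,"y":0,"z":0,"ax":0,"ay":0,"az":4.4},{"fingers":-0.4,"x":0,"y":0,"z":0,"ax":0,"ay":0,"az":4.4},{"fingers":-0.4,"x":0,"y":0,"z":0,"ax":0,"ay":0,"az":4.4},{"fingers":-0.4,"x":0,"y":0,"z":0,"ax":0,"ay":0,"az":4.4},{"fingers":-0.4,"x":0,"y":0,"z":0,"ax":0,"ay":0,"az":4.4},{"fingers":-0.4,"x":0,"y":0,"z":0,"ax":0,"ay":0,"az":4.4},{"fingers":-0.4,"x":0,"y":0,"z":0,"ax":0,"ay":0,"az":4.4},{"fingers":-0.4,"x":0,"y":0,"z":0,"ax":0,"ay":0,"az":4.4}]}}

```text
clock: 0.93
tcp_pos: [0.247, -0.6278, 0.2497]
orientation: [-3.079, 0.619, 0.001]
contact_force: [0.5, 0.3, 0.1]
grip_width: 0.0255
gripper_force: 0.0
```

```bash
sed -i "s/o\['grip_width'\].round(4)/round(o['grip_width'],4)/" h.py
python3 -c "
from h import *
st((-.235,.003,.25))"
```

```text
t 0.9333 p [ 0.247  -0.6278  0.2497] dock -0.2167 -0.4581 xyaw -22.74 tilt [-0.     0.001 -1.   ] F [0.5 0.3 0.1] w 0.0255
tool shift [-2.03e-02 -4.61e-01  1.00e-04]
```

Emit:
{"name": "arm_command", "arguments": {"rows": [{"fingers":-0.4,"x":-0.002,"y":-0.035,"z":0,"ax":0,"ay":0,"az":0},{"fingers":-0.4,"x":-0.002,"y":-0.035,"z":0,"ax":0,"ay":0,"az":0},{"fingers":-0.4,"x":-0.002,"y":-0.035,"z":0,"ax":0,"ay":0,"az":0},{"fingers":-0.4,"x":-0.002,"y":-0.035,"z":0,"ax":0,"ay":0,"az":0},{"fingers":-0.4,"x":-0.002,"y":-0.035,"z":0,"ax":0,"ay":0,"az":0},{"fingers":-0.4,"x":-0.002,"y":-0.035,"z":0,"ax":0,"ay":0,"az":0},{"fingers":-0.4,"x":-0.002,"y":-0.035,"z":0,"ax":0,"ay":0,"az":0},{"fingers":-0.4,"x":-0.002,"y":-0.035,"z":0,"ax":0,"ay":0,"az":0},{"fingers":-0.4,"x":-0.002,"y":-0.035,"z":0,"ax":0,"ay":0,"az":0},{"fingers":-0.4,"x":-0.002,"y":-0.035,"z":0,"ax":0,"ay":0,"az":0}]}}

```text
clock: 1.77
tcp_pos: [0.3627, -0.2954, 0.2501]
orientation: [-3.081, 0.614, 0.0]
contact_force: [1.0, 0.1, 0.0]
grip_width: 0.0257
gripper_force: 0.0
```

Emit:
{"name": "arm_command", "arguments": {"rows": [{"fingers":-0.4,"x":0,"y":-0.035,"z":0,"ax":0,"ay":0,"az":0},{"fingers":-0.4,"x":0,"y":-0.035,"z":0,"ax":0,"ay":0,"az":0},{"fingers":-0.4,"x":0,"y":-0.035,"z":0,"ax":0,"ay":0,"az":0},{"fingers":-0.4,"x":0,"y":0,"z":0,"ax":0,"ay":0,"az":0},{"fingers":-0.4,"x":0,"y":0,"z":0,"ax":0,"ay":0,"az":0}]}}

```text
clock: 2.18
tcp_pos: [0.4035, -0.1984, 0.2502]
orientation: [-3.082, 0.606, 0.0]
contact_force: [-0.0, -1.0, -1.1]
grip_width: 0.0254
gripper_force: 0.0
```

```bash
python3 -c "
from h import *
st((-.23,.002,.03))
d=grab('wrist','w1.png');P=pts(d)
p=P.reshape(-1,3);d2=p[:,:2]-S;l=np.c_[d2@D,d2@N,p[:,2]]
def fit(m,n):
    q=l[m];print(n,len(q),cv2.minAreaRect((q[:,:2]*1000).astype(np.float32)))
fit((l[:,2]>.027)&(l[:,2]<.042)&(l[:,0]>-.215)&(l[:,0]<-.09)&(abs(l[:,1])<.05),'box')
m=(l[:,2]>.016)&(l[:,2]<.026)&(l[:,0]>-.09)&(l[:,0]<0)&(abs(l[:,1])<.09)
for s in(1,-1):
    fit(m&(l[:,1]*s>0)&(l[:,0]>-.03),'rail')
fit((l[:,2]>.045)&(l[:,2]<.06)&(l[:,0]>-.02)&(l[:,0]<.08)&(abs(l[:,1])<.08),'dock')
"
```

```text
t 2.1833 p [ 0.4035 -0.1984  0.2502] dock -0.2364 -0.0015 xyaw -22.26 tilt [-0.  0. -1.] F [-0.  -1.  -1.1] w 0.0254
tool shift [ 0.0065 -0.0035  0.2202]
box 3905 ((-150.7139892578125, 1.771657943725586), (85.94756317138672, 62.21427536010742), 1.5396782159805298)
rail 0 ((0.0, 0.0), (0.0, 0.0), 0.0)
rail 0 ((0.0, 0.0), (0.0, 0.0), 0.0)
dock 0 ((0.0, 0.0), (0.0, 0.0), 0.0)
```

View pics/w1.png

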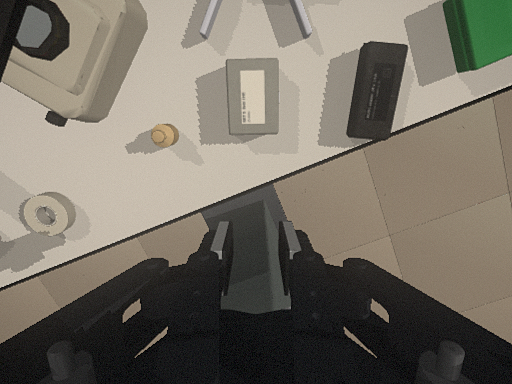

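The wrist view shows the grey box at (252,97), the rail tips ahead at (205,30) and (308,30), the brick at (377,90) and the weight at (165,135). The box's rear is at dock x of about -194. I go down behind it.

Emit:
{"name": "arm_command", "arguments": {"rows": [{"fingers":-0.4,"x":0.0,"y":-0.003,"z":0.03,"ax":0,"ay":0,"az":0},{"fingers":-0.4,"x":0,"y":0,"z":0.03,"ax":0,"ay":0,"az":0},{"fingers":-0.4,"x":0,"y":0,"z":0.03,"ax":0,"ay":0,"az":0},{"fingers":-0.4,"x":0,"y":0,"z":0.03,"ax":0,"ay":0,"az":0},{"fingers":-0.4,"x":0,"y":0,"z":0.03,"ax":0,"ay":0,"az":0},{"fingers":-0.4,"x":0,"y":0,"z":0.03,"ax":0,"ay":0,"az":0},{"fingers":-0.4,"x":0,"y":0,"z":0.02,"ax":0,"ay":0,"az":0},{"fingers":-0.4,"x":0,"y":0,"z":0.01,"ax":0,"ay":0,"az":0},{"fingers":-0.4,"x":0,"y":0,"z":0.008,"ax":0,"ay":0,"az":0},{"fingers":-0.4,"x":0,"y":0,"z":0,"ax":0,"ay":0,"az":0}]}}

```text
clock: 3.07
tcp_pos: [0.4034, -0.1982, 0.0315]
orientation: [3.08, -0.616, -0.003]
contact_force: [0.2, 0.2, 0.0]
grip_width: 0.0256
gripper_force: 0.0
```

```bash
python3 -c "
from h import *
st((-.205,.002,.028))
d=grab('side');np.savez('b2.npz',**d)
cv2.imwrite('pics/s2.png',cv2.resize(d['frame'][150:310,220:400,::-1],None,fx=4,fy=3.7))
"
```

```text
t 3.0667 p [ 0.4034 -0.1982  0.0315] dock -0.2366 -0.0013 xyaw -22.61 tilt [-0.002  0.    -1.   ] F [0.2 0.2 0. ] w 0.0256
tool shift [ 0.0316 -0.0034  0.0034]
```

View pics/s2.png

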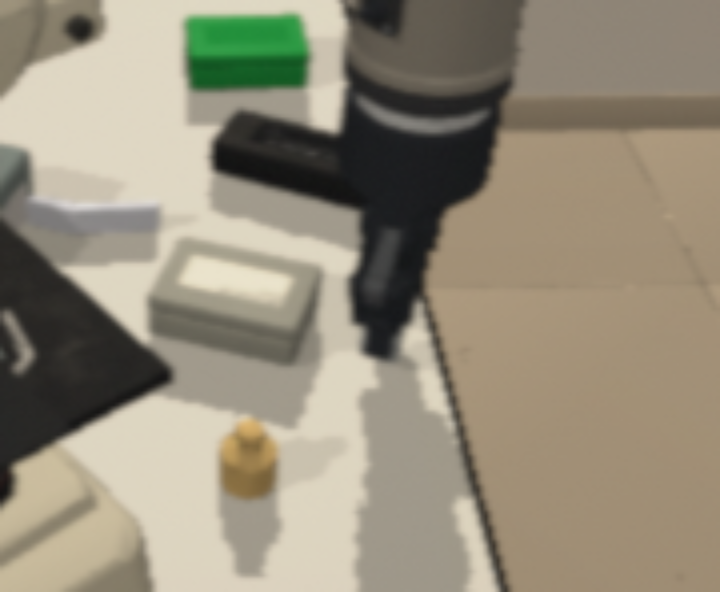

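The side view shows the fingertips just above the worktop behind the box's rear end (375,350), clear of the brick and the weight. I start forward slowly.

Emit:
{"name": "arm_command", "arguments": {"rows": [{"fingers":-0.4,"x":0.004,"y":-0.003,"z":0.003,"ax":0,"ay":0,"az":0},{"fingers":-0.4,"x":0.006,"y":0,"z":0,"ax":0,"ay":0,"az":0},{"fingers":-0.4,"x":0.006,"y":0,"z":0,"ax":0,"ay":0,"az":0},{"fingers":-0.4,"x":0.006,"y":0,"z":0,"ax":0,"ay":0,"az":0},{"fingers":-0.4,"x":0.006,"y":0,"z":0,"ax":0,"ay":0,"az":0},{"fingers":-0.4,"x":0.006,"y":0,"z":0,"ax":0,"ay":0,"az":0},{"fingers":-0.4,"x":0.006,"y":0,"z":0,"ax":0,"ay":0,"az":0},{"fingers":-0.4,"x":0.006,"y":0,"z":0,"ax":0,"ay":0,"az":0},{"fingers":-0.4,"x":0.004,"y":0,"z":0,"ax":0,"ay":0,"az":0},{"fingers":-0.4,"x":0,"y":0,"z":0,"ax":0,"ay":0,"az":0}]}}

```text
clock: 3.95
tcp_pos: [0.4527, -0.2143, 0.0294]
orientation: [3.081, -0.614, 0.002]
contact_force: [0.1, -1.1, -0.0]
grip_width: 0.0258
gripper_force: 0.0
```

```bash
cat >> h.py <<'E'
def box(n):
    d=grab(n);p=pts(d).reshape(-1,3);q=p[:,:2]-S;l=np.c_[q@D,q@N,p[:,2]]
    for nm,z0,z1,x0,x1,y0,y1 in(('box',.027,.042,-.215,.003,-.045,.045),('dock',.045,.062,-.02,.08,-.08,.08)):
        m=(l[:,2]>z0)&(l[:,2]<z1)&(l[:,0]>x0)&(l[:,0]<x1)&(l[:,1]>y0)&(l[:,1]<y1)
        if m.sum()>20: print(n,nm,m.sum(),cv2.minAreaRect((l[m,:2]*1000).astype(np.float32)),(l[m,:2].min(0)*1000).round(1),(l[m,:2].max(0)*1000).round(1))
E
python3 -c "
from h import *
st((-.097,.00,.028));box('wrist');box('top')
"
```

```text
t 3.95 p [ 0.4527 -0.2143  0.0294] dock -0.1849 0.0027 xyaw -22.53 tilt [ 0.001 -0.    -1.   ] F [ 0.1 -1.1 -0. ] w 0.0258
tool shift [0.0879 0.0026 0.0015]
wrist box 28100 ((-142.35372924804688, 0.7896804809570312), (108.1165542602539, 62.684818267822266), 0.19787797331809998) [-196.5  -30.5] [-88.2  32.2]
top box 322 ((-79.80374908447266, 7.247276306152344), (87.98860931396484, 171.2426300048828), 84.3084945678711) [-169.3  -45. ] [ 1.3 43.5]
top dock 1174 ((29.838411331176758, 0.037265777587890625), (60.14741134643555, 111.61756134033203), 0.3377162516117096) [ -0.5 -55.7] [59.8 55.9]
```

The box has moved 20 mm and sits square (yaw about 0°, 0.8 mm off the axis). I push on.

Emit:
{"name": "arm_command", "arguments": {"rows": [{"fingers":-0.4,"x":0.006,"y":0,"z":0,"ax":0,"ay":0,"az":0},{"fingers":-0.4,"x":0.006,"y":0,"z":0,"ax":0,"ay":0,"az":0},{"fingers":-0.4,"x":0.006,"y":0.001,"z":0,"ax":0,"ay":0,"az":0},{"fingers":-0.4,"x":0.006,"y":0,"z":0,"ax":0,"ay":0,"az":0},{"fingers":-0.4,"x":0.006,"y":0,"z":0,"ax":0,"ay":0,"az":0},{"fingers":-0.4,"x":0.006,"y":0,"z":0,"ax":0,"ay":0,"az":0},{"fingers":-0.4,"x":0.006,"y":0,"z":0,"ax":0,"ay":0,"az":0},{"fingers":-0.4,"x":0.006,"y":0,"z":0,"ax":0,"ay":0,"az":0},{"fingers":-0.4,"x":0.006,"y":0,"z":0,"ax":0,"ay":0,"az":0},{"fingers":-0.4,"x":0.006,"y":0,"z":0,"ax":0,"ay":0,"az":0}]}}

```text
clock: 4.88
tcp_pos: [0.5071, -0.238, 0.0293]
orientation: [3.081, -0.614, 0.0]
contact_force: [-1.2, 0.2, 1.0]
grip_width: 0.0258
gripper_force: 0.6
```

```bash
python3 -c "
from h import *
st((-.097,.00,.028));box('wrist')
"
```

```text
t 4.8833 p [ 0.5071 -0.238   0.0293] dock -0.1256 0.0016 xyaw -22.53 tilt [ 0. -0. -1.] F [-1.2  0.2  1. ] w 0.0258
tool shift [0.0286 0.0016 0.0013]
wrist box 28233 ((-82.6886215209961, -0.07218551635742188), (108.3674545288086, 62.80738830566406), 0.34633669257164) [-137.   -31.4] [-28.6  31.5]
```

Emit:
{"name": "arm_command", "arguments": {"rows": [{"fingers":-0.4,"x":0.005,"y":0,"z":0,"ax":0,"ay":0,"az":0},{"fingers":-0.4,"x":0.005,"y":0.001,"z":0,"ax":0,"ay":0,"az":0},{"fingers":-0.4,"x":0.005,"y":0,"z":0,"ax":0,"ay":0,"az":0},{"fingers":-0.4,"x":0.004,"y":0,"z":0,"ax":0,"ay":0,"az":0},{"fingers":-0.4,"x":0.003,"y":0,"z":0,"ax":0,"ay":0,"az":0},{"fingers":-0.4,"x":0.002,"y":0,"z":0,"ax":0,"ay":0,"az":0},{"fingers":-0.4,"x":0.001,"y":0,"z":0,"ax":0,"ay":0,"az":0},{"fingers":-0.4,"x":0.001,"y":0,"z":0,"ax":0,"ay":0,"az":0},{"fingers":-0.4,"x":0.001,"y":0,"z":0,"ax":0,"ay":0,"az":0},{"fingers":-0.4,"x":0,"y":0,"z":0,"ax":0,"ay":0,"az":0}]}}

```text
clock: 5.77
tcp_pos: [0.5312, -0.2491, 0.0293]
orientation: [3.081, -0.613, 0.001]
contact_force: [-0.7, 0.4, 0.2]
grip_width: 0.0255
gripper_force: 0.2
```

Emit:
{"name": "arm_command", "arguments": {"rows": [{"fingers":-0.4,"x":0.001,"y":0,"z":0,"ax":0,"ay":0,"az":0},{"fingers":-0.4,"x":0.001,"y":0,"z":0,"ax":0,"ay":0,"az":0},{"fingers":-0.4,"x":0,"y":0,"z":0,"ax":0,"ay":0,"az":0}]}}

```text
clock: 6.02
tcp_pos: [0.5319, -0.2494, 0.0292]
orientation: [-3.081, 0.613, 0.004]
contact_force: [-4.9, 1.5, 3.5]
grip_width: 0.026
gripper_force: 2.5
```

```bash
python3 -c "
from h import *
st((-.097,.00,.028));box('wrist')
"
```

```text
t 6.0167 p [ 0.5319 -0.2494  0.0292] dock -0.0983 0.0006 xyaw -22.52 tilt [-0.002  0.001 -1.   ] F [-4.9  1.5  3.5] w 0.026
tool shift [0.0013 0.0006 0.0012]
wrist box 31251 ((-54.79909133911133, -0.3763580322265625), (109.73854064941406, 89.9531478881836), 0.4208930432796478) [-109.6  -45. ] [ 0.3 45. ]
wrist dock 6611 ((1.4977760314941406, -0.091033935546875), (109.13579559326172, 5.530487060546875), 89.99584197998047) [ -1.3 -54.7] [ 4.3 54.5]
```

The force has risen from about 1 N to 5 N, so the box is at the stop. I give it one small confirming press, then back off.

Emit:
{"name": "arm_command", "arguments": {"rows": [{"fingers":-0.4,"x":0.001,"y":0,"z":0,"ax":0,"ay":0,"az":0},{"fingers":-0.4,"x":0,"y":0,"z":0,"ax":0,"ay":0,"az":0}]}}

```text
clock: 6.23
tcp_pos: [0.5319, -0.2494, 0.029]
orientation: [-3.08, 0.614, 0.007]
contact_force: [-6.4, 3.6, 5.5]
grip_width: 0.0255
gripper_force: 3.9
```

Emit:
{"name": "arm_command", "arguments": {"rows": [{"fingers":-0.4,"x":-0.005,"y":0,"z":0,"ax":0,"ay":0,"az":0},{"fingers":-0.4,"x":-0.015,"y":0,"z":0,"ax":0,"ay":0,"az":0},{"fingers":-0.4,"x":-0.03,"y":0,"z":0,"ax":0,"ay":0,"az":0},{"fingers":-0.4,"x":-0.03,"y":0,"z":0,"ax":0,"ay":0,"az":0},{"fingers":-0.4,"x":-0.02,"y":0,"z":-0.03,"ax":0,"ay":0,"az":0},{"fingers":-0.4,"x":0,"y":0,"z":-0.04,"ax":0,"ay":0,"az":0},{"fingers":-0.4,"x":0,"y":0,"z":-0.04,"ax":0,"ay":0,"az":0},{"fingers":-0.4,"x":0,"y":0,"z":-0.04,"ax":0,"ay":0,"az":0},{"fingers":-0.4,"x":0,"y":0,"z":-0.04,"ax":0,"ay":0,"az":0},{"fingers":-0.4,"x":0,"y":0,"z":0,"ax":0,"ay":0,"az":0}]}}

```text
clock: 7.07
tcp_pos: [0.4462, -0.2137, 0.2274]
orientation: [3.079, -0.614, 0.025]
contact_force: [0.6, -0.4, 1.0]
grip_width: 0.0258
gripper_force: 0.0
```

```bash
python3 -c "
from h import *
st()
d=grab('wrist','w2.png');p=pts(d).reshape(-1,3);q=p[:,:2]-S;l=np.c_[q@D,q@N,p[:,2]]
m=(l[:,2]>.028)&(l[:,2]<.04)&(abs(l[:,1])<.045)&(l[:,0]>-.12)&(l[:,0]<-.002)
print(cv2.minAreaRect((l[m,:2]*1000).astype(np.float32)))
m=(l[:,2]>.046)&(l[:,2]<.06)&(abs(l[:,1])<.045)&(l[:,0]>-.02)&(l[:,0]<.08);print(l[m,0].min() if m.any() else None)
P=pts(grab('top'))
for nm,u0,u1,v0,v1,z0,z1 in(('brick',255,306,210,275,.022,.038),('brass',155,185,205,240,.008,.06)):
    p=P[v0:v1,u0:u1].reshape(-1,3);p=p[(p[:,2]>z0)&(p[:,2]<z1)];print(nm,cv2.minAreaRect((p[:,:2]*1000).astype(np.float32)))
"
```

```text
t 7.0667 p [ 0.4462 -0.2137  0.2274] dock -0.1911 0.0008 xyaw -22.55 tilt [ 0.015 -0.005 -1.   ] F [ 0.6 -0.4  1. ] w 0.0258
((-48.13348388671875, -1.054952621459961), (79.9341049194336, 61.88465118408203), 0.054008204489946365)
None
brick ((433.2898254394531, -369.43121337890625), (48.09414291381836, 109.7731704711914), 63.00044250488281)
brass ((0.0, 0.0), (0.0, 0.0), 0.0)
```

View pics/w2.png

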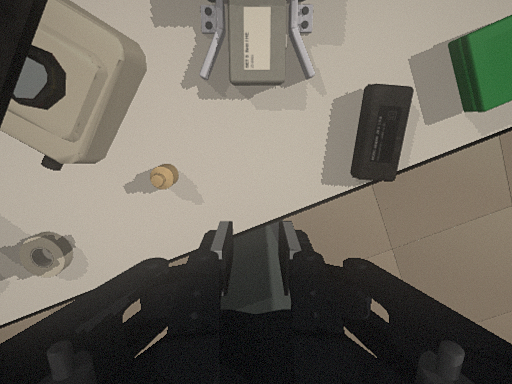

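The wrist view shows the box between the rails (256,45), square, with the brick and the weight where they were. The front end is out of view, so I move forward at height to check the gap at the stop.

Emit:
{"name": "arm_command", "arguments": {"rows": [{"fingers":-0.4,"x":0.02,"y":0,"z":-0.02,"ax":0,"ay":0,"az":0},{"fingers":-0.4,"x":0.02,"y":0,"z":0,"ax":0,"ay":0,"az":0},{"fingers":-0.4,"x":0.02,"y":0,"z":0,"ax":0,"ay":0,"az":0},{"fingers":-0.4,"x":0.02,"y":0,"z":0,"ax":0,"ay":0,"az":0},{"fingers":-0.4,"x":0,"y":0,"z":0,"ax":0,"ay":0,"az":0},{"fingers":-0.4,"x":0,"y":0,"z":0,"ax":0,"ay":0,"az":0}]}}

```text
clock: 7.67
tcp_pos: [0.5153, -0.2424, 0.2374]
orientation: [-3.081, 0.613, 0.004]
contact_force: [-0.1, -0.2, -0.1]
grip_width: 0.0256
gripper_force: 0.0
```

```bash
python3 -c "
from h import *
d=grab('wrist');p=pts(d);q=p[...,:2]-S;x=q@D;y=q@N
i=d['frame'][:180,150:370,::-1];cv2.imwrite('pics/w3.png',cv2.resize(i,None,fx=3.3,fy=3.3))
l=np.c_[x.ravel(),y.ravel(),p[...,2].ravel()]
m=(l[:,2]>.028)&(l[:,2]<.04)&(abs(l[:,1])<.034)&(l[:,0]>-.12)&(l[:,0]<.01)
print(cv2.minAreaRect((l[m,:2]*1000).astype(np.float32)))
for yy in(-.02,0,.02):
    m=(abs(l[:,1]-yy)<.006)&(l[:,0]>-.02)&(l[:,0]<.012);s=l[m];a=s[(s[:,2]<.038)&(s[:,2]>.028),0].max();b=s[s[:,2]>.045,0].min();print(yy,'front',a,'stop',b,'minz',s[:,2].min())
P=pts(grab('top'))
p=P[205:240,155:185].reshape(-1,3);p=p[(p[:,2]>.008)&(p[:,2]<.06)];print(len(p), p.mean(0))
"
```

```text
((-43.55506134033203, 0.04984283447265625), (67.34175109863281, 86.22175598144531), 89.9937973022461)
-0.02 front -0.000623499217885384 stop -0.0007219001006650522 minz 0.03038033411294394
0 front -0.0006203390351388221 stop -0.0008993198729535131 minz 0.03078026580098675
0.02 front -0.0007705115235801598 stop -0.0009650981519476382 minz 0.030711115999661753
0 [nan nan nan]<string>:11: RuntimeWarning: Mean of empty slice.
  ret = um.true_divide(
```

View pics/w3.png

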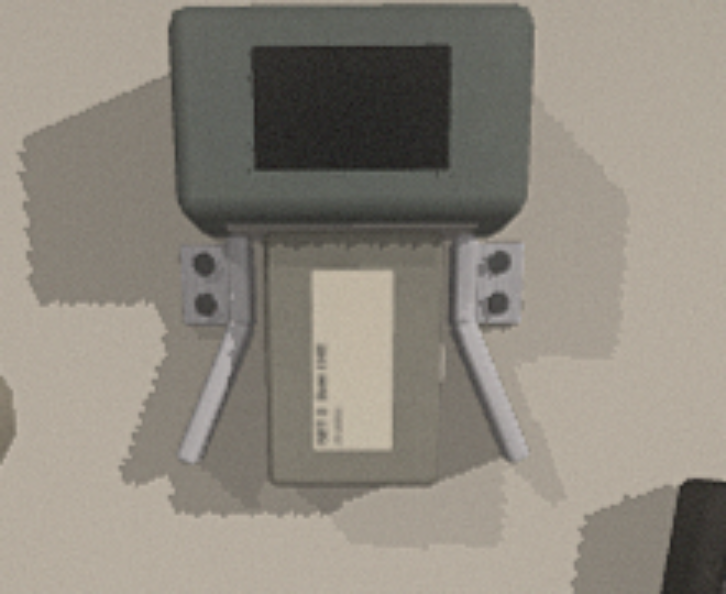

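The close view shows the box home against the stop with no gap, square between the rails. Brass has been seen standing in place in the last wrist view; the arm hides it from the top camera. Handing in.

```bash
python3 -c "
from bench import r
print(r.hand_in())"
```

```text
the job is handed in; nothing more can be done
None
```

The slide box is fully home against the stop and square between the rails, pushed along the worktop without lifting; the power brick measured unmoved, and the brass weight, hidden from the final top view, looked untouched in the last wrist view; handed in at about 8 s.

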